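# Plug the heat control into the electric pot and switch it to hot

## Robot

A 6-joint arm with a two-finger parallel gripper is mounted at the origin on the work surface. World frame = base frame: x ahead of the robot, y to its left, z up, the work surface at z = 0. Lengths are in m, angles in rad, forces in N, time in s.
With the tool pointing down it reaches from about 0.25 to 0.8 m from the base axis. Payload 8.5 kg.
Tool frame: the origin (TCP) lies on the centre line of the jaws, within the pads' length; the fingertips stand 25 mm ahead of it and the grasp point (between the pads) lies 6 mm ahead of it (r.tips_ahead is the distance from the TCP to the fingertips, in m); z points along the fingers, y is the line along which they close (so a half turn about z gives the same grasp; the last joint's range is limited). The gripper opens to 85 mm and grips with 20 to 120 N. Pads are 22 mm wide; open, the fingers measure 114 mm over their backs; the gripper's body (76 mm by 85 mm) begins 54 mm behind the grasp point. The pads swing forward as they close: fully open they stand 13 mm farther back than shut.
Start: joints at [0, 0.238, -0.013, 1.319, 0, 1.571], TCP at [0.525, -0, 0.256] pointing down, gripper open.
Joint ranges: [-2.66, 2.66], [-1.03, 1.9], [-1.14, 1.46], [-1.82, 2.27], [-1.45, 1.34], [-3.14, 3.14]. Speed limits (rad/s): [2.22, 2.22, 2.79, 3.14, 3.14, 3.14].

## Interface

Orientations are given as a 3x3 rotation matrix whose columns are the frame's x, y, z axes.
In Python, from plant import r, snapshot, calibration gives the robot as it stands.
- The arm moves only by the tool drive_tool, never from a script. Its argument "rows" is a list of rows, each a list of 7 numbers: the shift along the tool's x, y, z as a fraction of full scale, then the turn, a rotation vector about the tool's x, y, z as a fraction of full scale, then the closure, from -1 (fully open) to 1 (shut). In form: [[x, y, z, wx, wy, wz, gripper], ...]. A call has exactly 10 rows; each row shifts and turns the commanded pose from where the row before left it, along the tool's axes as they then stand; what a row does not reach is not made up. Full scale, the value 1, is 25 mm for a shift and 90 degrees for a turn. A row lasts 1/8 s, in which the tool goes at most 62.5 mm and 10.7 degrees, less where a joint would pass 70% of its speed; a pose out of reach is approached as far as the arm can. A call with a number of a shift or a turn outside -1 to 1 is refused whole. A call with a gripper value outside its range is refused whole. The fingers move at their own pace and stop on an object; "newtons" is the grip in N (left out, the last holds). Time passes only in rows, so rows that do not move let the fingers close, or fill a call up. It gives the time, the measured TCP pose, the force, the opening and the grip force at its end, in the units of the state.
- r.sense(): the state, without advancing time (a new reading comes with each control period).
- snapshot(name): name is "scene" or "side" or "wrist"; returns the picture (400x640x3 uint8, red, green, blue); there is no depth.
- calibration(name): a dict with "fovy" (degrees; the focal length in pixels is half the picture's height over the tangent of half this angle, whatever the lens; pixels are square), "cx", "cy" (the principal point, pixels), "view" (4x4, takes a point from world to camera coordinates). Camera axes: x right, y up, looking along -z (the intrinsics and any distortion apply to the point x, -y, -z); pixel columns grow to the right and rows downward; lengths in m; the calibration is good to about 2 mm. The wrist camera is an equidistant fisheye: a pixel r from the principal point sees the ray r / f radians off the axis. A picture is of the moment at which its call begins: read the wrist's pose just before it. calibration takes no time and is no camera call; for the wrist camera it gives the pose at the moment of the call.
- r.sign_off(): hands the job in; it is judged then, once.
The state is a dict: "time": time; "q": joint angles; "dq": joint speeds; "tau": joint torques, N m; "tcp_pos": TCP position; "tcp_rot": TCP orientation; "contact_force": force on the tool from outside, world axes, zero at the start; "wrist_torque": the same for the moment, N m; "gripper_width": finger opening in m; "finger_force": force on a finger pad.
Only numpy, scipy, OpenCV 4.12 (cv2) and the standard library are available. Lean on these libraries where they do the work, as an engineer would, in place of code of your own. Each camera call takes 0.05 s, during which the arm holds its last target. There are 200 camera calls.

## Task

The plug-in heat control of the electric pot lies just short of it on the tea corner. Leaving its lever at off, slide the control along the top so that its probe enters the pot's receptacle, and push it fully home, its front face flush against the receptacle's rim. Then slide its lever all the way across to full heat, leaving the tea things where they stand.

Things in the scene. Friction and masses are not known exactly. Their poses are not given: they have to be found in the camera images.
- pot: Round electric pot, 234 mm across, 190 mm high to the knob of its glass lid; full and heavy, it does not move. Origin: centre of its underside, on the top; z up. A receptacle sticks out of its black heater base towards its own -y (at yaw 0 the robot's right); the control goes in along the pot's +y. Side handles along its +x and -x, 116 mm high, reach 156 mm from its centre.
- receptacle (a point): Centre of the receptacle's mouth: on the probe's axis, 26 mm above the top, in the plane of the rim, 145 mm from the pot's centre towards its -y; axes as the pot's. The guard round it is a black box 72 mm wide, from 3 to 49 mm above the top; inside 56 mm wide, 30 mm high and 18 mm deep.
- probe_hole (a point): Mouth of the probe's hole, in the middle of the receptacle's floor, 18 mm behind the rim, 26 mm above the top; axes as the pot's. The hole is flared: 17 mm square at this mouth, narrowing to 10 mm square 10 mm further in, then straight for 52 mm. The two thin contact pins beside it enter the control's nose without resistance.
- control: Plug-in heat control, a grey box loose on the top, to be pushed: 82 mm wide (own x), 110 mm long (own y), 47.5 mm high, about 0.3 kg, sliding on its flat underside. Origin: centre of its underside; z up; its probe points along its +y. Fully home its axes agree with the pot's and its origin is 200 mm from the pot's centre. At first up to 25 mm off line and 0.3 rad askew.
- probe_tip (a point): Rounded tip of the control's steel probe, 125 mm ahead (+y) of the control's origin, 26 mm above its underside; axes as the control's. The probe is 7 mm thick and stands 54 mm out of the nose. It starts some 60 to 110 mm short of the receptacle's rim.
- control_front (a point): Centre of the control's flat front face, 55 mm ahead (+y) of its origin, 26 mm above its underside; fully home it coincides with the receptacle point. From this face a black nose 50 mm wide and 24 mm high sticks out 16 mm, which fills the receptacle's recess, and from the nose the probe.
- control_back (a point): Centre of the control's flat upright back face, 55 mm behind (-y) its origin, 22 mm above its underside. The face is 82 mm wide and 44 mm high, edges rounded by 6 mm; two fingertips set apart against it push the control straight and square.
- lever (a joint): Heat lever on top of the control, in metres: 0 = off (tab at the control's x = -22 mm), 0.044 = full heat (tab at x = +22 mm). It slides across the control along its own +x against about 1.5 N of friction, stays where it is left and stops at both ends.
- lever_tab (a point): Centre of the lever's black tab, above the middle of the control (own y = 0): 12 mm wide in x, 18 mm in y, its centre 59 mm, underside 52 mm and top 66 mm above the control's underside. Axes as the control's.
- flask: Bystander: gold-coloured flask with screw cap, 80 mm across, 252 mm high. Origin: centre of its underside, z up along it.
- tumbler0: Bystander: glass tumbler, 72 mm across at the rim, 88 mm high, on the wooden tray. Origin: centre of its underside.
- tumbler1: Bystander: a like tumbler on the tray. Origin: centre of its underside.
- tumbler2: Bystander: a like tumbler standing apart on the top. Origin: centre of its underside.
- sugar_bowl: Bystander: white ceramic sugar bowl with lid, 90 mm across, 78 mm high, standing on the far side of the control. Origin: centre of its underside.
- tea_tin: Bystander: steel tea tin, 76 mm across, 115 mm high. Origin: centre of its underside.
- saucer: Bystander: white saucer, 120 mm across, 16 mm high, lying on the far side of the control. Origin: centre of its underside.
Things that resemble listed ones, but are neither listed nor needed, are in the scene too. What is shaped like the control but red is not meant.

How it is judged:
By the outcome, as a careful person would: the job done as asked, in the order asked, and still so for the second after the job is handed in, with the robot touching nothing.
It also fails if it takes over 56 s, if anything falls off the work surface, if the arm or the gripper's body presses on something with over 40 N, if the wrist force passes 120 N, or if a joint passes its speed limit or range.

## Working session

There is one attempt and no reset: what is moved stays moved. The work goes in short steps, Python scripts to look and compute and a tool call to move; the robot and the scene stay as the last step left them, time stands still between calls to the robot, and variables do not carry over. Pictures are saved under pics/ and viewed, at most 10 in all, crops included, and the job is handed in when it is done.

Besides the shell and the picture viewer there is one more tool, called as name([rows], argument=value, ...), one row to a line, values as JSON. drive_tool: Moves the arm, as the interface text tells. Shift numbers are shares of 25 mm and turn numbers shares of 90 degrees, none past 1 either way. Its arguments: {"type":"object","properties":{"rows":{"type":"array"},"newtons":{"type":"number"}},"required":["rows"]}

```bash
mkdir -p pics; python3 - <<'E'
from plant import r,snapshot,calibration
import cv2,numpy as np
for n in ["scene","side","wrist"]:
    c=calibration(n); im=snapshot(n); cv2.imwrite(f"pics/{n}0.png",im[:,:,::-1]); print(n,c["fovy"],c["cx"],c["cy"],np.round(c["view"],3).tolist(),[k for k in c])
s=r.sense();print(s["time"],s["tcp_pos"],s["tcp_rot"],r.tips_ahead)
E
```

```text
scene 54.20474435387191 320.4315704967175 196.67357204217913 [[0.811, 0.585, -0.014, -0.396], [-0.327, 0.472, 0.819, 0.088], [0.486, -0.659, 0.574, -1.702], [0.0, 0.0, 0.0, 1.0]] ['fovy', 'cx', 'cy', 'view']
side 43.51767797696603 320.9790859297702 203.95549631573678 [[-0.878, -0.478, 0.015, 0.437], [0.308, -0.541, 0.783, -0.18], [-0.366, 0.692, 0.622, -1.621], [0.0, 0.0, 0.0, 1.0]] ['fovy', 'cx', 'cy', 'view']
wrist 65.70646984690485 322.77822734987694 196.04934734625425 [[1.0, 0.001, -0.0, -0.525], [-0.001, 0.958, -0.287, 0.037], [-0.0, 0.287, 0.958, -0.379], [0.0, 0.0, 0.0, 1.0]] ['fovy', 'cx', 'cy', 'view']
0.15 [ 5.24693565e-01 -3.84267959e-07  2.55817164e-01] [[ 3.06796870e-05  9.99999348e-01 -1.14150369e-03]
 [ 9.99999999e-01 -3.06419278e-05  3.30959993e-05]
 [ 3.30609998e-05 -1.14150471e-03 -9.99999348e-01]] 0.025
```

View pics/scene0.png

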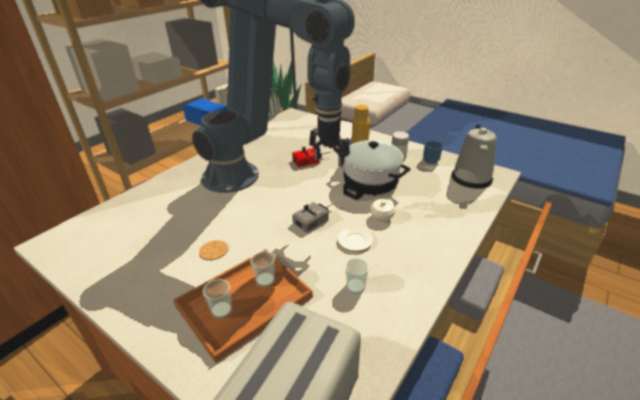

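View pics/side0.png

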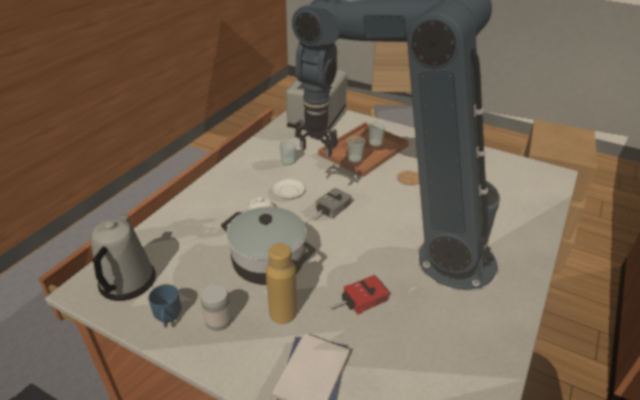

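View pics/wrist0.png

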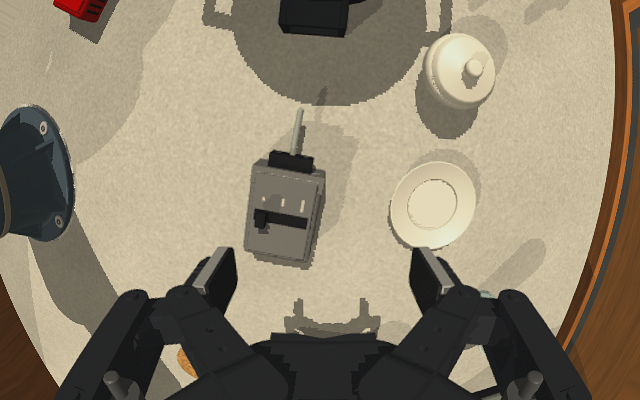

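The wrist picture shows the control (body about x 245–325, y 160–268), its probe tip at about (301,110), its lever tab at about (262,218), and the receptacle's front edge at about (279–345, y 33). Next I'll view an enlarged crop to pick exact pixels.

```bash
python3 - <<'E'
import cv2
im=cv2.imread("pics/wrist0.png")
a=cv2.resize(im[95:275,230:340],None,fx=3.3,fy=3.3,interpolation=cv2.INTER_CUBIC)
b=cv2.resize(im[0:130,200:460],None,fx=1.6,fy=3.3/1.0*0.5,interpolation=cv2.INTER_CUBIC)
b=cv2.resize(im[0:50,260:370],(363,165),interpolation=cv2.INTER_CUBIC)
import numpy as np
h=max(a.shape[0],b.shape[0]);o=np.zeros((h,a.shape[1]+b.shape[1]+4,3),np.uint8);o[:a.shape[0],:a.shape[1]]=a;o[:b.shape[0],-b.shape[1]:]=b
cv2.imwrite("pics/crop0.png",o);print(a.shape,b.shape)
E
cat > h.py <<'E'
import numpy as np
from plant import r,snapshot,calibration
def ray(c,u,v,fish):
    f=200/np.tan(np.radians(c["fovy"])/2)
    x,y=u-c["cx"],v-c["cy"]
    if fish:
        t=np.hypot(x,y)/f; k=np.sin(t)/max(np.hypot(x,y),1e-9); d=np.array([x*k,-y*k,-np.cos(t)])
    else: d=np.array([x/f,-y/f,-1.])
    V=np.array(c["view"]);R=V[:3,:3]
    return -R.T@V[:3,3],R.T@d
def pt(c,u,v,z,fish=True):
    o,d=ray(c,u,v,fish); return o+d*(z-o[2])/d[2]
def pix(c,p):
    V=np.array(c["view"]);q=V[:3,:3]@p+V[:3,3];f=200/np.tan(np.radians(c["fovy"])/2)
    x,y,z=q[0],-q[1],-q[2];n=np.hypot(x,y);t=np.arctan2(n,z)
    return np.array([c["cx"]+f*t*x/n,c["cy"]+f*t*y/n])
E
```

```text
(594, 363, 3) (165, 363, 3)
```

View pics/crop0.png

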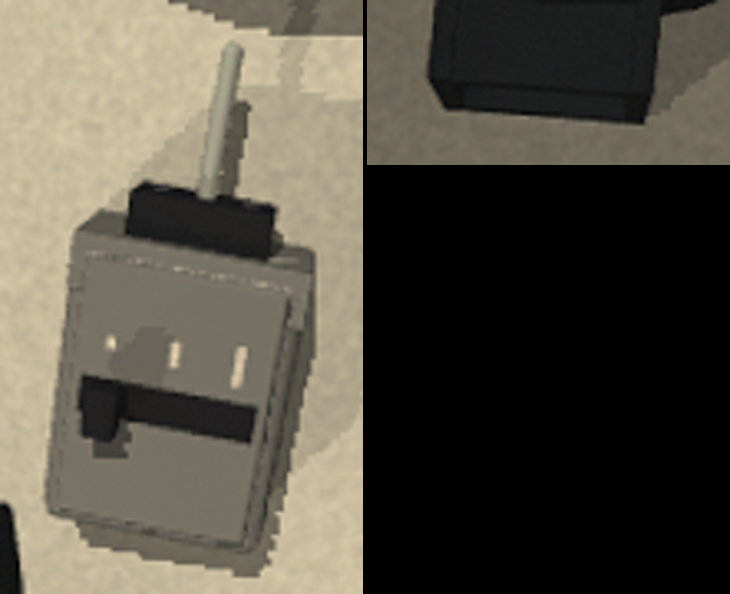

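The crop shows the probe running from (301.2,109.2) at the tip to (293.6,154) at the nose, and the top back edge from (245,249) to (305,261). The receptacle's upper front edge runs from (279.7,24.2) to (345.8,27.9), and its lower edge from (283.6,32.7) to (343.6,37.6).

```bash
python3 - <<'E'
from h import *
c=calibration("wrist")
P=lambda u,v,z:pt(c,u,v,z)
t=P(301.2,109.2,.026);b=P(293.6,154.1,.026)
d=(t-b)[:2];print("tip",t,"base",b,"len",np.hypot(*d),"yaw",np.arctan2(-d[0],d[1]))
for n,a,bb in [("rec top",P(279.7,24.2,.049),P(345.8,27.9,.049)),("rec bot",P(283.6,32.7,.003),P(343.6,37.6,.003)),("ctrl back",P(245.2,249.5,.044),P(305.2,260.8,.044)),("slot",P(254.5,214,.047),P(307,224,.047))]:
    e=(bb-a)[:2];print(n,a.round(4),bb.round(4),"mid",((a+bb)/2).round(4),"w",np.hypot(*e),"yaw",np.arctan2(e[1],e[0]))
print("cam",ray(c,0,0,1)[0])
E
```

```text
tip [0.50078614 0.07005721 0.026     ] base [0.49161678 0.01922535 0.026     ] len 0.0516522600019538 yaw -0.17846681894575694
rec top [0.48   0.1624 0.049 ] [0.5484 0.1574 0.049 ] mid [0.5142 0.1599 0.049 ] w 0.06859591437195928 yaw -0.07234804517251392
rec bot [0.4784 0.1639 0.003 ] [0.5491 0.157  0.003 ] mid [0.5138 0.1604 0.003 ] w 0.07104520641468443 yaw -0.09728686465017981
ctrl back [ 0.4309 -0.0927  0.044 ] [ 0.5036 -0.1065  0.044 ] mid [ 0.4673 -0.0996  0.044 ] w 0.07405109636191816 yaw -0.1881863745996309
slot [ 0.4469 -0.0456  0.047 ] [ 0.5069 -0.0573  0.047 ] mid [ 0.4769 -0.0515  0.047 ] w 0.06106623129291059 yaw -0.19325627112218732
cam [0.5246597  0.07357855 0.37347084]
```

```bash
python3 - <<'E'
from h import *
s=calibration("scene");d=calibration("side")
for n,u,v,z in [("tumA rim",263,254,.09),("tray far corner",268,254,.01),("tray right corner",312,293,.01),("tray left",176,300,.01),("tumC",357,263,.088),("saucer",354,240,.016),("bowl",383,208,.05)]:
    print(n,pt(s,u,v,z,False).round(3))
o1,a=ray(s,374,145,0);o2,b=ray(d,265,218,0)
A=np.stack([a,-b],1);k=np.linalg.lstsq(A,o2-o1,rcond=None)[0]
print("knob",o1+k[0]*a,o2+k[1]*b)
E
```

```text
tumA rim [ 0.524 -0.342  0.09 ]
tray far corner [ 0.474 -0.274  0.01 ]
tray right corner [ 0.691 -0.323  0.01 ]
tray left [ 0.384 -0.571  0.01 ]
tumC [ 0.773 -0.211  0.088]
saucer [ 0.672 -0.06   0.016]
bowl [0.685 0.115 0.05 ]
knob [0.53168011 0.30499541 0.17827148] [0.52608416 0.30165886 0.17754861]
```

drive_tool([
  [-0.6, -0.25, 0.6, 0, 0, 0, 0.06],
  [-0.6, -0.25, 0.6, 0, 0, 0, 0.06],
  [-0.6, -0.25, 0.6, 0, 0, 0, 0.06],
  [-0.6, -0.25, 0.6, 0, 0, 0, 0.06],
  [-0.6, -0.25, 0.6, 0, 0, 0, 0.06],
  [-0.6, -0.25, 0.6, 0, 0, 0, 0.06],
  [-0.6, -0.25, 0.4, 0, 0, 0, 0.06],
  [-0.6, -0.25, 0.4, 0, 0, 0, 0.06],
  [-0.6, -0.25, 0.2, 0, 0, 0, 0.06],
  [0, -0.25, 0.0, 0, 0, 0.119, 0.06],
])

```text
time: 1.4
tcp_pos: [0.462, -0.1363, 0.141]
tcp_rot: [[0.19, 0.982, -0.0], [0.982, -0.19, -0.0], [-0.0, -0.0, -1.0]]
contact_force: [0.3, 0.6, -0.6]
gripper_width: 0.0401
finger_force: 0.0
```

drive_tool([
  [0, 0, 0.7, 0, 0, 0, 0.06],
  [0, 0, 0.7, 0, 0, 0, 0.06],
  [0, 0, 0.7, 0, 0, 0, 0.06],
  [0, 0, 0.7, 0, 0, 0, 0.06],
  [0, 0, 0.7, 0, 0, 0, 0.06],
  [0, 0, 0.5, 0, 0, 0, 0.06],
  [0, 0, 0.2, 0, 0, 0, 0.06],
  [0, 0, 0, 0, 0, 0, 0.06],
  [0.2, 0, 0, 0, 0, 0, 0.06],
  [0, 0, 0, 0, 0, 0, 0.06],
])

```text
time: 2.65
tcp_pos: [0.4637, -0.1298, 0.0367]
tcp_rot: [[0.185, 0.983, 0.001], [0.983, -0.185, -0.0], [-0.0, 0.001, -1.0]]
contact_force: [-0.2, 0.1, 0.2]
gripper_width: 0.0402
finger_force: 0.0
```

```bash
python3 - <<'E'
from h import *
import cv2
im=snapshot("wrist");cv2.imwrite("pics/w1.png",im[:,:,::-1]);print(r.sense()["tcp_pos"])
E
```

```text
[ 0.46371589 -0.12991585  0.03670001]
```

View pics/w1.png

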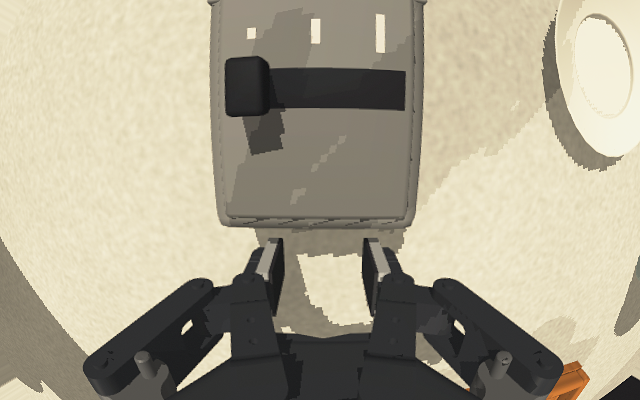

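The control's back edge (about (218,222) to (412,226)) lies square to the fingertips, a few mm ahead of them. I'll start the steered push.

drive_tool([
  [0.16, 0, 0, 0, 0, 0, 0.06],
  [0.16, 0, 0, 0, 0, 0, 0.06],
  [0.16, 0, 0, 0, 0, 0, 0.06],
  [0.2, 0.05, 0, 0, 0, -0.004, 0.06],
  [0.2, 0.05, 0, 0, 0, -0.004, 0.06],
  [0.2, 0.05, 0, 0, 0, -0.004, 0.06],
  [0.2, 0.05, 0, 0, 0, -0.004, 0.06],
  [0.2, 0.05, 0, 0, 0, -0.004, 0.06],
  [0.2, 0.05, 0, 0, 0, -0.004, 0.06],
  [0.2, 0.05, 0, 0, 0, -0.004, 0.06],
])

```text
time: 3.95
tcp_pos: [0.4802, -0.085, 0.0363]
tcp_rot: [[0.142, 0.99, -0.0], [0.99, -0.142, -0.0], [-0.0, -0.0, -1.0]]
contact_force: [-0.6, -2.4, -0.0]
gripper_width: 0.0401
finger_force: 1.0
```

drive_tool([
  [0.2, 0.05, 0, 0, 0, -0.004, 0.06],
  [0.2, 0.05, 0, 0, 0, -0.004, 0.06],
  [0.2, 0.05, 0, 0, 0, -0.004, 0.06],
  [0.2, 0.05, 0, 0, 0, -0.004, 0.06],
  [0.2, 0.05, 0, 0, 0, -0.004, 0.06],
  [0.2, 0.05, 0, 0, 0, -0.004, 0.06],
  [0.2, 0.05, 0, 0, 0, -0.004, 0.06],
  [0, 0, 0, 0, 0, 0, 0.06],
  [0, 0, 0, 0, 0, 0, 0.06],
  [-0.3, 0, 0, 0, 0, 0, 0.06],
])

```text
time: 5.2
tcp_pos: [0.4923, -0.0591, 0.0363]
tcp_rot: [[0.098, 0.995, -0.0], [0.995, -0.098, 0.0], [0.0, -0.0, -1.0]]
contact_force: [-0.8, -0.4, 0.8]
gripper_width: 0.0403
finger_force: 0.0
```

drive_tool([
  [-0.3, 0, -0.2, 0, 0, 0, 0.06],
  [0, 0, -0.9, 0, 0, 0, 0.06],
  [0, 0, -0.9, 0, 0, 0, 0.06],
  [0, 0, -0.9, 0, 0, 0, 0.06],
  [0.5, 0, -0.9, 0, 0, 0, 0.06],
  [0.8, 0, -0.9, 0, 0, 0, 0.06],
  [0.8, 0, -0.9, 0, 0, 0, 0.06],
  [0.8, 0, -0.9, 0, 0, 0, 0.06],
  [0.8, 0, -0.9, 0, 0, 0, 0.06],
  [0.5, 0, 0, 0, 0, 0, 0.06],
])

```text
time: 6.45
tcp_pos: [0.5029, 0.0383, 0.223]
tcp_rot: [[0.099, 0.995, 0.003], [0.995, -0.099, 0.0], [0.001, 0.003, -1.0]]
contact_force: [0.4, -0.0, -0.7]
gripper_width: 0.04
finger_force: 0.0
```

drive_tool([
  [0, 0, 0, 0, 0, 0, 0.06],
  [0, 0, 0, 0, 0, 0, 0.06],
  [0, 0, 0, 0, 0, 0, 0.06],
  [0, 0, 0, 0, 0, 0, 0.06],
  [0, 0, 0, 0, 0, 0, 0.06],
  [0, 0, 0, 0, 0, 0, 0.06],
  [0, 0, 0, 0, 0, 0, 0.06],
  [0, 0, 0, 0, 0, 0, 0.06],
  [0, 0, 0, 0, 0, 0, 0.06],
  [0, 0, 0, 0, 0, 0, 0.06],
])

```text
time: 7.7
tcp_pos: [0.502, 0.038, 0.2213]
tcp_rot: [[0.099, 0.995, -0.0], [0.995, -0.099, -0.0], [-0.0, -0.0, -1.0]]
contact_force: [-0.0, 0.4, -1.3]
gripper_width: 0.0405
finger_force: 0.0
```

```bash
python3 - <<'E'
from h import *
import cv2,pickle
c=calibration("wrist");im=snapshot("wrist");pickle.dump(c,open("c2.pkl","wb"));cv2.imwrite("pics/w2.png",im[:,:,::-1])
cv2.imwrite("pics/w2c.png",cv2.resize(im[0:240,160:480,::-1],None,fx=2.5,fy=2.5,interpolation=cv2.INTER_CUBIC))
E
```

```text
(no output)
```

View pics/w2c.png

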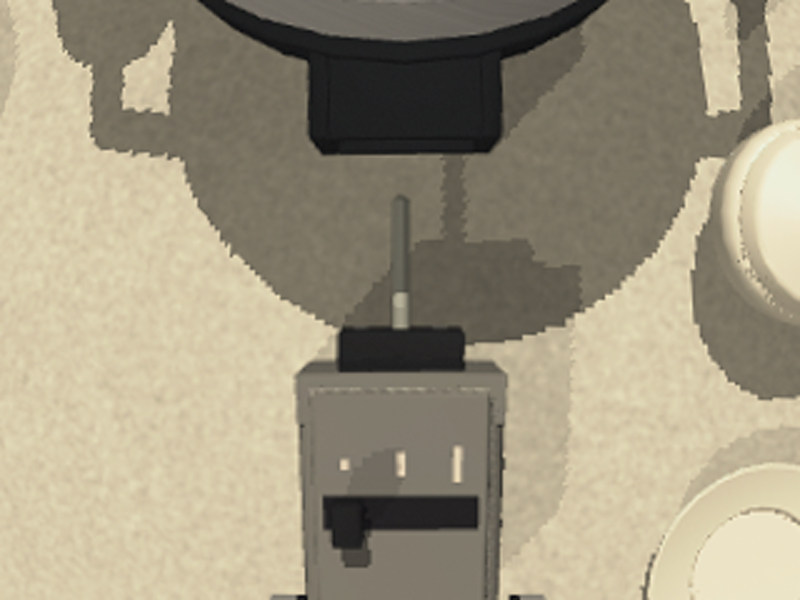

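The view shows the control nearly in line with the receptacle: probe tip at (401,197), nose centre at x 401, and the receptacle's lower front edge from (322,152) to (492,152). I'll turn these into numbers.

```bash
python3 - <<'E'
from h import *
import pickle
c=pickle.load(open("c2.pkl","rb"))
P=lambda u,v,z:pt(c,160+u/2.5,v/2.5,z)
t=P(401,197,.026);b=P(401,326,.026);d=(t-b)[:2];print("tip",t,b,np.hypot(*d),"yaw",np.arctan2(-d[0],d[1]))
for n,a,bb in [("rt",P(308,138,.049),P(501,136,.049)),("rb",P(322,152,.003),P(492,152,.003)),("slot",P(322,512,.047),P(478,512,.047)),("nose",P(338,328,.038),P(464,328,.038)),("frontface",P(297,376,.042),P(505,376,.042)),("potside",P(312,60,.049),P(501,60,.049))]:
    e=(bb-a)[:2];print(n,"mid",((a+bb)/2).round(4),"w",np.hypot(*e).round(4),"yaw",np.arctan2(e[1],e[0]).round(4))
E
```

```text
tip [0.5097641  0.13877824 0.026     ] [0.50459488 0.08677438 0.026     ] 0.052260138103740736 yaw -0.09907531553540845
rt mid [0.5133 0.16   0.049 ] w 0.0711 yaw -0.0883
rb mid [0.5144 0.1608 0.003 ] w 0.0725 yaw -0.0982
slot mid [0.4971 0.0154 0.047 ] w 0.0622 yaw -0.0985
nose mid [0.5047 0.0871 0.038 ] w 0.0489 yaw -0.0995
frontface mid [0.5029 0.069  0.042 ] w 0.0808 yaw -0.0993
potside mid [0.517  0.1902 0.049 ] w 0.07 yaw -0.0983
```

drive_tool([
  [-0.82, 0, 0.5, 0, 0, 0, 0.06],
  [-0.82, 0, 0.5, 0, 0, 0, 0.06],
  [-0.82, 0, 0.5, 0, 0, 0, 0.06],
  [-0.82, 0, 0.5, 0, 0, 0, 0.06],
  [-0.82, 0, 0.5, 0, 0, 0, 0.06],
  [0, 0, 1, 0, 0, 0, 0.06],
  [0, 0, 1, 0, 0, 0, 0.06],
  [0, 0, 1, 0, 0, 0, 0.06],
  [0, 0, 1, 0, 0, 0, 0.06],
  [0, 0, 0.9, 0, 0, 0, 0.06],
])

```text
time: 9.0
tcp_pos: [0.4918, -0.064, 0.0354]
tcp_rot: [[0.099, 0.995, -0.0], [0.995, -0.099, 0.0], [0.0, -0.0, -1.0]]
contact_force: [0.1, -0.4, -0.3]
gripper_width: 0.0404
finger_force: 0.0
```

drive_tool([
  [0.17, 0, 0, 0, 0, 0, 0.06],
  [0.17, 0, 0, 0, 0, 0, 0.06],
  [0.17, 0, 0, 0, 0, 0, 0.06],
  [0.16, 0, 0, 0, 0, 0, 0.06],
  [0.16, 0.015, 0, 0, 0, 0, 0.06],
  [0.16, 0.015, 0, 0, 0, 0.001, 0.06],
  [0.16, 0.015, 0, 0, 0, -0.001, 0.06],
  [0.16, 0.015, 0, 0, 0, -0.001, 0.06],
  [0.16, 0.015, 0, 0, 0, 0, 0.06],
  [0.16, 0.015, 0, 0, 0, 0, 0.06],
])

```text
time: 10.25
tcp_pos: [0.4981, -0.0235, 0.0362]
tcp_rot: [[0.097, 0.995, -0.0], [0.995, -0.097, -0.0], [-0.0, -0.0, -1.0]]
contact_force: [-0.7, -2.6, 2.9]
gripper_width: 0.0399
finger_force: 1.5
```

drive_tool([
  [0.16, 0, 0, 0, 0, 0, 0.06],
  [0.16, 0, 0, 0, 0, 0, 0.06],
  [0.16, 0, 0, 0, 0, 0, 0.06],
  [0.16, 0, 0, 0, 0, 0, 0.06],
  [0.16, 0, 0, 0, 0, 0, 0.06],
  [0.16, 0, 0, 0, 0, 0, 0.06],
  [0.16, 0, 0, 0, 0, 0, 0.06],
  [0.16, 0, 0, 0, 0, 0, 0.06],
  [0, 0, 0, 0, 0, 0, 0.06],
  [0, 0, 0, 0, 0, 0, 0.06],
])

```text
time: 11.5
tcp_pos: [0.5012, 0.0084, 0.0363]
tcp_rot: [[0.097, 0.995, -0.0], [0.995, -0.097, 0.0], [0.0, -0.0, -1.0]]
contact_force: [0.8, 0.2, 0.2]
gripper_width: 0.0401
finger_force: 0.0
```

drive_tool([
  [0.14, 0, 0, 0, 0, 0, 0.06],
  [0.14, 0, 0, 0, 0, 0, 0.06],
  [0.14, 0, 0, 0, 0, 0, 0.06],
  [0.14, 0, 0, 0, 0, 0, 0.06],
  [0.14, 0, 0, 0, 0, 0, 0.06],
  [0.14, 0, 0, 0, 0, 0, 0.06],
  [0.14, 0, 0, 0, 0, 0, 0.06],
  [0.08, 0, 0, 0, 0, 0, 0.06],
  [0, 0, 0, 0, 0, 0, 0.06],
  [0, 0, 0, 0, 0, 0, 0.06],
])

```text
time: 12.75
tcp_pos: [0.5039, 0.0346, 0.0363]
tcp_rot: [[0.097, 0.995, 0.0], [0.995, -0.097, 0.0], [0.0, 0.0, -1.0]]
contact_force: [-0.7, 0.5, 0.2]
gripper_width: 0.0402
finger_force: 0.0
```

drive_tool([
  [0.06, 0, 0, 0, 0, 0, 0.06],
  [0.06, 0, 0, 0, 0, 0, 0.06],
  [0.06, 0, 0, 0, 0, 0, 0.06],
  [0.04, 0, 0, 0, 0, 0, 0.06],
  [0, 0, 0, 0, 0, 0, 0.06],
  [0, 0, 0, 0, 0, 0, 0.06],
  [0, 0, 0, 0, 0, 0, 0.06],
  [0, 0, 0, 0, 0, 0, 0.06],
  [0, 0, 0, 0, 0, 0, 0.06],
  [0, 0, 0, 0, 0, 0, 0.06],
])

```text
time: 14.0
tcp_pos: [0.5043, 0.0387, 0.0364]
tcp_rot: [[0.098, 0.995, -0.0], [0.995, -0.098, -0.003], [-0.003, 0.0, -1.0]]
contact_force: [-1.0, -10.1, 2.3]
gripper_width: 0.0401
finger_force: 5.1
```

drive_tool([
  [0.04, 0, 0, 0, 0, 0, 0.06],
  [0.04, 0, 0, 0, 0, 0, 0.06],
  [0.03, 0, 0, 0, 0, 0, 0.06],
  [0, 0, 0, 0, 0, 0, 0.06],
  [0, 0, 0, 0, 0, 0, 0.06],
  [0, 0, 0, 0, 0, 0, 0.06],
  [0, 0, 0, 0, 0, 0, 0.06],
  [0, 0, 0, 0, 0, 0, 0.06],
  [0, 0, 0, 0, 0, 0, 0.06],
  [0, 0, 0, 0, 0, 0, 0.06],
])

```text
time: 15.25
tcp_pos: [0.5045, 0.0388, 0.0364]
tcp_rot: [[0.1, 0.995, -0.0], [0.995, -0.1, -0.009], [-0.009, 0.001, -1.0]]
contact_force: [-1.0, -25.4, 4.6]
gripper_width: 0.0401
finger_force: 12.6
```

drive_tool([
  [-0.5, 0, 0, 0, 0, 0, 0.06],
  [-0.5, 0, 0, 0, 0, 0, 0.06],
  [0, 0, -0.9, 0, 0, 0, 0.06],
  [0, 0, -0.9, 0, 0, 0, 0.06],
  [0, -0.48, -0.9, 0, 0, 0, 0.06],
  [0, -0.48, -0.9, 0, 0, 0, 0.06],
  [0.9, 0, 0, 0, 0, 0, 0.06],
  [0.9, 0, 0, 0, 0, 0, 0.06],
  [0.9, 0, 0, 0, 0, 0, 0.06],
  [0.55, 0, 0, 0, 0, 0, 0.06],
])

```text
time: 16.5
tcp_pos: [0.4862, 0.1018, 0.1263]
tcp_rot: [[0.097, 0.995, -0.0], [0.995, -0.097, 0.0], [0.0, -0.0, -1.0]]
contact_force: [-0.0, -0.3, 0.3]
gripper_width: 0.0396
finger_force: 0.0
```

```bash
python3 - <<'E'
from h import *
import cv2
c=calibration("wrist");im=snapshot("wrist");cv2.imwrite("pics/w3.png",im[:,:,::-1]);s=r.sense();print(s["tcp_pos"],s["time"])
u=np.array([.097,.9953]);v=np.array([.9953,-.097])
for o in ([.5086,.1053],[.5108,.105]):
    p=np.array(o)-.022*v;print(p,pix(c,np.array([*p,.066])))
E
```

```text
[0.48646327 0.10278315 0.12626525] 16.55
[0.4867034 0.107434 ] [322.66700713 218.96508185]
[0.4889034 0.107134 ] [326.27761153 219.09567523]
```

View pics/w3.png

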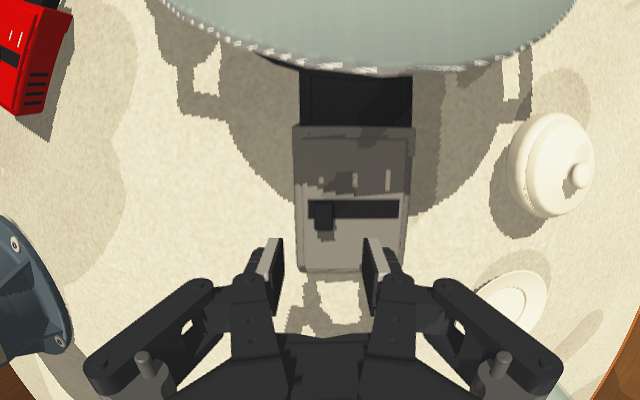

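The control sits flush against the receptacle, the tab is at (323,218) as predicted, and the jaws are centred on it. I'll lower the jaws so they straddle the tab.

drive_tool([
  [0, 0, 0.4, 0, 0, 0, 0.06],
  [0, 0, 0.4, 0, 0, 0, 0.06],
  [0, 0, 0.4, 0, 0, 0, 0.06],
  [0, 0, 0.3, 0, 0, 0, 0.06],
  [0, 0, 0.2, 0, 0, 0, 0.06],
  [0, 0, 0.15, 0, 0, 0, 0.06],
  [0, 0, 0.1, 0, 0, 0, 0.06],
  [0, 0, 0, 0, 0, 0, 0.06],
  [0, 0, 0, 0, 0, 0, 0.06],
  [0, 0, 0, 0, 0, 0, 0.06],
])

```text
time: 17.8
tcp_pos: [0.4863, 0.1011, 0.0777]
tcp_rot: [[0.097, 0.995, 0.0], [0.995, -0.097, 0.0], [0.0, 0.0, -1.0]]
contact_force: [0.6, -0.3, 0.0]
gripper_width: 0.0402
finger_force: 0.0
```

drive_tool([
  [0, 0.2, 0, 0, 0, 0, 0.06],
  [0, 0.2, 0, 0, 0, 0, 0.06],
  [0, 0.2, 0, 0, 0, 0, 0.06],
  [0, 0.2, 0, 0, 0, 0, 0.06],
  [0, 0.2, 0, 0, 0, 0, 0.06],
  [0, 0.2, 0, 0, 0, 0, 0.06],
  [0, 0.2, 0, 0, 0, 0, 0.06],
  [0, 0.2, 0, 0, 0, 0, 0.06],
  [0, 0.2, 0, 0, 0, 0, 0.06],
  [0, 0, 0, 0, 0, 0, 0.06],
])

```text
time: 19.05
tcp_pos: [0.5316, 0.0966, 0.0775]
tcp_rot: [[0.097, 0.995, 0.001], [0.995, -0.097, -0.0], [-0.0, 0.001, -1.0]]
contact_force: [0.4, -0.2, 0.3]
gripper_width: 0.0405
finger_force: 0.0
```

drive_tool([
  [0, 0.15, 0, 0, 0, 0, 0.06],
  [0, 0.15, 0, 0, 0, 0, 0.06],
  [0, 0.1, 0, 0, 0, 0, 0.06],
  [0, 0.08, 0, 0, 0, 0, 0.06],
  [0, 0.06, 0, 0, 0, 0, 0.06],
  [0, 0.04, 0, 0, 0, 0, 0.06],
  [0, 0.02, 0, 0, 0, 0, 0.06],
  [0, 0, 0, 0, 0, 0, 0.06],
  [0, 0, 0, 0, 0, 0, 0.06],
  [0, 0, 0, 0, 0, 0, 0.06],
])

```text
time: 20.3
tcp_pos: [0.5459, 0.0952, 0.0775]
tcp_rot: [[0.097, 0.995, -0.0], [0.995, -0.097, -0.0], [-0.0, -0.0, -1.0]]
contact_force: [-1.7, -0.4, 1.1]
gripper_width: 0.0401
finger_force: 1.0
```

```bash
python3 - <<'E'
from h import *
import cv2
im=snapshot("wrist");cv2.imwrite("pics/w4.png",im[:,:,::-1])
E
```

```text
(no output)
```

View pics/w4.png

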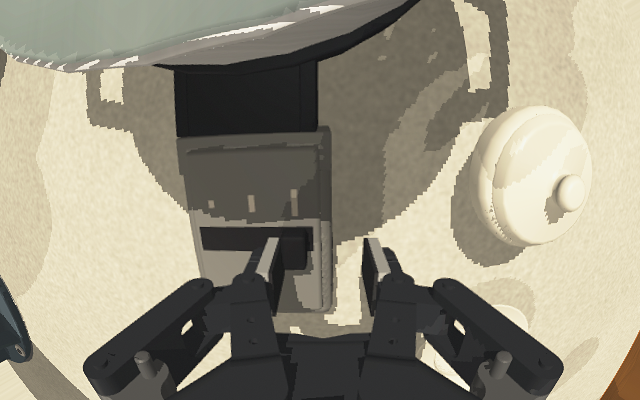

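The lever tab, at about (300,250), is pressed against the left finger near the full-heat end. I'll push gently until it meets the stop.

drive_tool([
  [0, 0.03, 0, 0, 0, 0, 0.06],
  [0, 0.03, 0, 0, 0, 0, 0.06],
  [0, 0.03, 0, 0, 0, 0, 0.06],
  [0, 0, 0, 0, 0, 0, 0.06],
  [0, 0, 0, 0, 0, 0, 0.06],
  [0, 0, 0, 0, 0, 0, 0.06],
  [0, 0, 0, 0, 0, 0, 0.06],
  [0, 0, 0, 0, 0, 0, 0.06],
  [0, 0, 0, 0, 0, 0, 0.06],
  [0, 0, 0, 0, 0, 0, 0.06],
])

```text
time: 21.6
tcp_pos: [0.5482, 0.095, 0.0776]
tcp_rot: [[0.097, 0.995, 0.0], [0.995, -0.097, 0.0], [0.0, 0.0, -1.0]]
contact_force: [-1.0, -0.9, -0.5]
gripper_width: 0.0398
finger_force: 0.4
```

drive_tool([
  [0, 0.03, 0, 0, 0, 0, 0.06],
  [0, 0.03, 0, 0, 0, 0, 0.06],
  [0, 0.03, 0, 0, 0, 0, 0.06],
  [0, 0, 0, 0, 0, 0, 0.06],
  [0, 0, 0, 0, 0, 0, 0.06],
  [0, 0, 0, 0, 0, 0, 0.06],
  [0, 0, 0, 0, 0, 0, 0.06],
  [0, 0, 0, 0, 0, 0, 0.06],
  [0, 0, 0, 0, 0, 0, 0.06],
  [0, 0, 0, 0, 0, 0, 0.06],
])

```text
time: 22.85
tcp_pos: [0.5503, 0.0947, 0.0775]
tcp_rot: [[0.097, 0.995, -0.0], [0.995, -0.097, -0.0], [-0.0, -0.0, -1.0]]
contact_force: [-1.7, -0.8, -0.9]
gripper_width: 0.0403
finger_force: 1.3
```

```bash
python3 - <<'E'
from h import *
import cv2,pickle
c=calibration("wrist");im=snapshot("wrist");pickle.dump(c,open("c5.pkl","wb"))
cv2.imwrite("pics/w5.png",cv2.resize(im[50:330,130:390,::-1],None,fx=2.1,fy=2.1,interpolation=cv2.INTER_CUBIC))
E
```

```text
(no output)
```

View pics/w5.png

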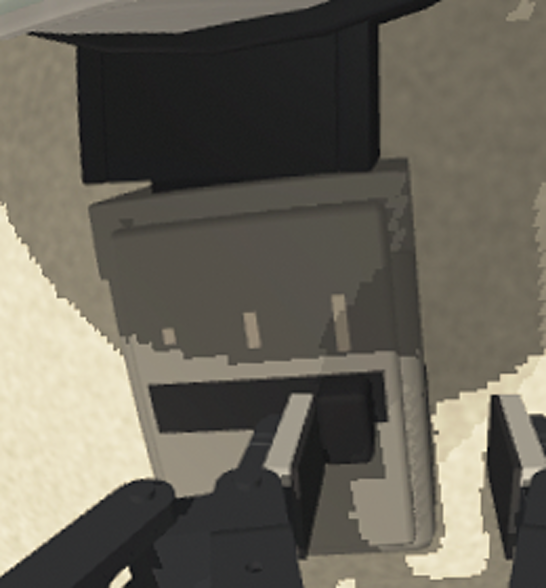

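The picture shows that the lever is across, its tab's right edge at (372,440) close to the slot's end at 385. The control has yawed, though, opening a gap at its front left (83–150, about 190). I'll back off and push its back face square and home again.

drive_tool([
  [0, -0.12, 0, 0, 0, 0, 0.06],
  [0, 0, -1, 0, 0, 0, 0.06],
  [0, 0, -1, 0, 0, 0, 0.06],
  [-0.8, -0.32, 0, 0, 0, 0, 0.06],
  [-0.8, -0.32, 0, 0, 0, 0, 0.06],
  [-0.8, -0.32, 0, 0, 0, 0, 0.06],
  [-0.8, -0.32, 0, 0, 0, 0, 0.06],
  [0, 0, 1, 0, 0, 0, 0.06],
  [0, 0, 1, 0, 0, 0, 0.06],
  [0, 0, 1, 0, 0, 0, 0.06],
])

```text
time: 24.15
tcp_pos: [0.5072, 0.0174, 0.0517]
tcp_rot: [[0.098, 0.995, -0.0], [0.995, -0.098, -0.0], [-0.0, -0.0, -1.0]]
contact_force: [0.2, 0.4, 0.1]
gripper_width: 0.0401
finger_force: 0.0
```

drive_tool([
  [0, 0, 0.65, 0, 0, 0, 0.06],
  [0, 0, 0, 0, 0, 0, 0.06],
  [0.16, 0, 0, 0, 0, 0, 0.06],
  [0.16, 0, 0, 0, 0, 0, 0.06],
  [0.12, -0.02, 0, 0, 0, 0, 0.06],
  [0.12, -0.04, 0, 0, 0, 0, 0.06],
  [0.1, -0.04, 0, 0, 0, 0, 0.06],
  [0.08, -0.04, 0, 0, 0, 0, 0.06],
  [0.06, -0.04, 0, 0, 0, 0, 0.06],
  [0, 0, 0, 0, 0, 0, 0.06],
])

```text
time: 25.4
tcp_pos: [0.5041, 0.0364, 0.0365]
tcp_rot: [[0.098, 0.995, -0.002], [0.995, -0.098, -0.006], [-0.006, -0.001, -1.0]]
contact_force: [-3.9, -16.0, 7.6]
gripper_width: 0.0401
finger_force: 8.4
```

drive_tool([
  [0.06, 0, 0, 0, 0, 0, 0.06],
  [0.06, 0, 0, 0, 0, 0, 0.06],
  [0.06, 0, 0, 0, 0, 0, 0.06],
  [0, 0, 0, 0, 0, 0, 0.06],
  [0, 0, 0, 0, 0, 0, 0.06],
  [0, 0, 0, 0, 0, 0, 0.06],
  [0, 0, 0, 0, 0, 0, 0.06],
  [0, 0, 0, 0, 0, 0, 0.06],
  [0, 0, 0, 0, 0, 0, 0.06],
  [0, 0, 0, 0, 0, 0, 0.06],
])

```text
time: 26.65
tcp_pos: [0.5033, 0.0371, 0.0365]
tcp_rot: [[0.1, 0.995, -0.004], [0.995, -0.1, -0.014], [-0.014, -0.002, -1.0]]
contact_force: [-8.2, -37.9, 15.6]
gripper_width: 0.0401
finger_force: 19.3
```

The control jammed about 2 mm short while still yawed. I'll back off and nudge its rear right side towards -x with the closed fingers to square it.

drive_tool([
  [-0.4, 0, 0, 0, 0, 0, 1],
  [-0.4, 0, 0, 0, 0, 0, 1],
  [0, 0.9, 0, 0, 0, 0, 1],
  [0, 1, 0, 0, 0, 0, 1],
  [0, 1, 0, 0, 0, 0, 1],
  [0, 0, 0, 0, 0, 0, 1],
  [0, 0, 0, 0, 0, 0, 1],
  [0.65, 0, 0, 0, 0, 0, 1],
  [0.65, 0, 0, 0, 0, 0, 1],
  [0.64, 0, 0, 0, 0, 0, 1],
])

```text
time: 27.9
tcp_pos: [0.5805, 0.0663, 0.0364]
tcp_rot: [[0.097, 0.995, 0.0], [0.995, -0.097, 0.0], [0.0, 0.0, -1.0]]
contact_force: [-1.0, -0.2, 0.7]
gripper_width: 0.0001
finger_force: 0.0
```

```bash
cat > ticks.py <<'E'
from h import *
import cv2,sys
c=calibration("wrist");im=snapshot("wrist");cv2.imwrite(f"pics/{sys.argv[1]}.png",im[:,:,::-1])
o=np.array([.5086,.1053]);u=np.array([.097,.9953]);v=np.array([.9953,-.097])
g=im.astype(int).min(2);G=cv2.GaussianBlur(im.min(2),(0,0),9).astype(int)
m=((g-G)>25).astype(np.uint8)
n,l,st,ce=cv2.connectedComponentsWithStats(m)
for i in range(1,n):
    p=pt(c,*ce[i],.0475)[:2]-o
    a=[p@v*1e3,p@u*1e3]
    if 8<st[i,4]<400 and abs(a[0])<45 and abs(a[1])<60: print("blob",ce[i].round(1),st[i,2:],"own mm",np.round(a,1))
print(r.sense()["tcp_pos"])
E
python3 ticks.py w6
```

```text
blob [80.8 97.8] [25  7 79] own mm [-27.5  53.3]
blob [188.5 168.2] [ 10  34 199] own mm [25.1 20.6]
blob [141.2 173.4] [  8  20 104] own mm [ 3.  19.2]
blob [101.9 176.9] [ 5  6 22] own mm [-19.   18.3]
blob [230.9 198. ] [4 4 9] own mm [41.2  9. ]
blob [232.4 215.8] [2 5 9] own mm [41.2  2. ]
blob [150.  241.9] [ 57  21 228] own mm [  1.6 -10.6]
blob [191.9 263.9] [19  8 52] own mm [ 20.5 -19.8]
blob [246.  274.9] [10 10 49] own mm [ 44.  -23.7]
blob [206.4 293.3] [ 66  35 296] own mm [ 24.7 -34.4]
blob [230.2 325.8] [ 20  17 168] own mm [ 33.  -52.1]
[0.58084189 0.06790935 0.03643453]
```

drive_tool([
  [0, -0.2, 0, 0, 0, 0, 1],
  [0, -0.15, 0, 0, 0, 0, 1],
  [0, -0.1, 0, 0, 0, 0, 1],
  [0, -0.08, 0, 0, 0, 0, 1],
  [0, -0.08, 0, 0, 0, 0, 1],
  [0, -0.06, 0, 0, 0, 0, 1],
  [0, -0.06, 0, 0, 0, 0, 1],
  [0, -0.06, 0, 0, 0, 0, 1],
  [0, 0, 0, 0, 0, 0, 1],
  [0, 0, 0, 0, 0, 0, 1],
])

```text
time: 29.2
tcp_pos: [0.561, 0.0667, 0.0363]
tcp_rot: [[0.097, 0.995, -0.0], [0.995, -0.097, 0.0], [0.0, -0.0, -1.0]]
contact_force: [0.7, -0.7, 0.3]
gripper_width: -0.0
finger_force: 0.5
```

```bash
python3 ticks.py w7
```

```text
blob [230.1 164. ] [  9  35 232] own mm [22.4 20.3]
blob [175.9 167.8] [  9  22 134] own mm [ 0.2 19.4]
blob [130.  169.5] [ 7  8 42] own mm [-21.8  19.5]
blob [271.8 196. ] [ 6  7 29] own mm [37.3  8.3]
blob [272.6 221.6] [ 5  6 16] own mm [37.1 -1.6]
blob [178.8 238.3] [ 80  27 382] own mm [-2.9 -9.7]
blob [118.9 253.5] [ 3  6 13] own mm [-37.5 -19.2]
blob [127.7 271.4] [ 7 24 57] own mm [-35.  -28.3]
blob [279.3 280.7] [ 9  8 46] own mm [ 38.2 -27.5]
blob [230.2 325.8] [ 20  17 167] own mm [ 13.5 -53.6]
[0.5609356  0.06663056 0.03629081]
```

drive_tool([
  [0, -0.05, 0, 0, 0, 0, 1],
  [0, 0, 0, 0, 0, 0, 1],
  [0, 0.4, 0, 0, 0, 0, 1],
  [-0.71, 0, 0, 0, 0, 0, 0.06],
  [-0.71, 0, 0, 0, 0, 0, 0.06],
  [-0.71, 0, 0, 0, 0, 0, 0.06],
  [0, -0.87, 0, 0, 0, 0, 0.06],
  [0, -0.87, 0, 0, 0, 0, 0.06],
  [0, -0.87, 0, 0, 0, 0, 0.06],
  [0, 0, 0, 0, 0, 0, 0.06],
])

```text
time: 30.5
tcp_pos: [0.4978, 0.0182, 0.0363]
tcp_rot: [[0.098, 0.995, -0.002], [0.995, -0.098, -0.0], [-0.0, -0.002, -1.0]]
contact_force: [0.1, -0.1, 0.1]
gripper_width: 0.0396
finger_force: 0.0
```

drive_tool([
  [0.2, 0, 0, 0, 0, 0, 0.06],
  [0.2, 0, 0, 0, 0, 0, 0.06],
  [0.16, 0, 0, 0, 0, 0, 0.06],
  [0.12, 0, 0, 0, 0, 0, 0.06],
  [0.08, 0, 0, 0, 0, 0, 0.06],
  [0.06, 0, 0, 0, 0, 0, 0.06],
  [0.06, 0, 0, 0, 0, 0, 0.06],
  [0, 0, 0, 0, 0, 0, 0.06],
  [0, 0, 0, 0, 0, 0, 0.06],
  [0, 0, 0, 0, 0, 0, 0.06],
])

```text
time: 31.75
tcp_pos: [0.504, 0.0382, 0.0368]
tcp_rot: [[0.1, 0.995, 0.004], [0.995, -0.1, -0.006], [-0.006, 0.005, -1.0]]
contact_force: [7.3, -17.0, -2.1]
gripper_width: 0.0405
finger_force: 8.1
```

drive_tool([
  [0.06, 0, 0, 0, 0, 0, 0.06],
  [0.06, 0, 0, 0, 0, 0, 0.06],
  [0.04, 0, 0, 0, 0, 0, 0.06],
  [0, 0, 0, 0, 0, 0, 0.06],
  [0, 0, 0, 0, 0, 0, 0.06],
  [0, 0, 0, 0, 0, 0, 0.06],
  [0, 0, 0, 0, 0, 0, 0.06],
  [0, 0, 0, 0, 0, 0, 0.06],
  [0, 0, 0, 0, 0, 0, 0.06],
  [0, 0, 0, 0, 0, 0, 0.06],
])

```text
time: 33.0
tcp_pos: [0.5046, 0.0387, 0.0369]
tcp_rot: [[0.102, 0.995, 0.005], [0.995, -0.102, -0.014], [-0.013, 0.006, -1.0]]
contact_force: [8.2, -38.8, -0.3]
gripper_width: 0.0403
finger_force: 18.4
```

drive_tool([
  [-0.5, 0, 0, 0, 0, 0, 0.06],
  [-0.5, 0, 0, 0, 0, 0, 0.06],
  [0, 0, -1, 0, 0, 0, 0.06],
  [0, 0, -1, 0, 0, 0, 0.06],
  [0, 0, -1, 0, 0, 0, 0.06],
  [0, 0, -1, 0, 0, 0, 0.06],
  [0.8, 0, 0, 0, 0, 0, 0.06],
  [0.8, 0, 0, 0, 0, 0, 0.06],
  [0, 0, 0, 0, 0, 0, 0.06],
  [0, 0, 0, 0, 0, 0, 0.06],
])

```text
time: 34.25
tcp_pos: [0.5032, 0.0596, 0.1361]
tcp_rot: [[0.097, 0.995, -0.001], [0.995, -0.097, -0.0], [-0.0, -0.001, -1.0]]
contact_force: [-0.5, 0.8, 0.0]
gripper_width: 0.04
finger_force: 0.0
```

```bash
python3 ticks.py w8; python3 - <<'E'
import cv2
im=cv2.imread("pics/w8.png");cv2.imwrite("pics/w8c.png",cv2.resize(im[0:240,200:440],None,fx=2.5,fy=2.5,interpolation=cv2.INTER_CUBIC))
E
```

```text
blob [353.7 117.8] [ 5 21 85] own mm [19.5 19.9]
blob [320.5 118.4] [ 4 13 49] own mm [-2.5 19.3]
blob [287.3 118.4] [ 4  4 14] own mm [-24.5  19.5]
blob [373. 140.] [1 9 9] own mm [32.8  5.2]
blob [321.1 162.2] [ 64  13 252] own mm [ -2.1 -10.3]
[0.50327538 0.05946772 0.13613196]
```

View pics/w8c.png

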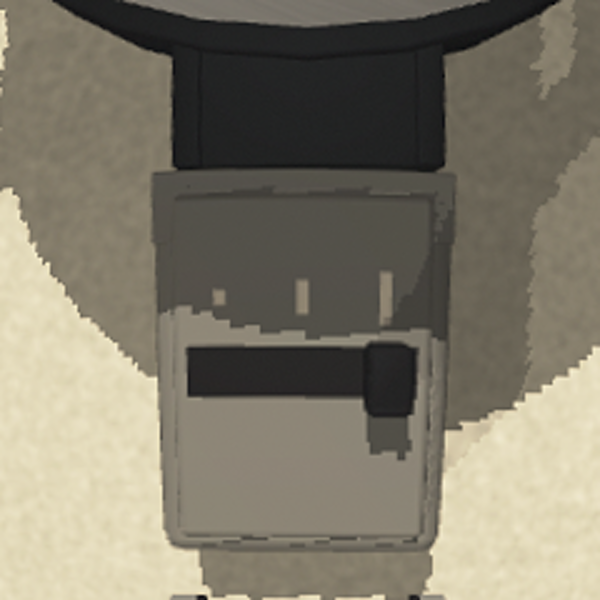

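```bash
python3 - <<'E'
from h import *
import pickle
c=pickle.load(open("c2.pkl","rb"));a=.099
t=pt(c,160+401/2.5,197/2.5,.026);k=pt(c,160+401/2.5,464/2.5,.0475);f=(pt(c,160+297/2.5,376/2.5,.042)+pt(c,160+505/2.5,376/2.5,.042))/2
U=np.array([np.sin(a),np.cos(a)]);print("tick own y from tip:",125+1e3*(k-t)[:2]@U,"from front:",55+1e3*(k-f)[:2]@U)
c=calibration("wrist");o=np.array([.5086,.1053]);u=np.array([.097,.9953]);v=np.array([.9953,-.097])
q=lambda x,y,z:(lambda p:np.round([p@v*1e3,p@u*1e3],1))(pt(c,200+x/2.5,y/2.5,z)[:2]-o)
print("tab L/R top",q(365,365,.066),q(415,365,.066),"slot ends",q(188,371,.0475),q(414,371,.0475))
print("rim",q(173,168,.049),q(444,168,.049),"front edge",q(152,175,.042),q(456,175,.042))
E
```

```text
tick own y from tip: 20.8473934714452 from front: 20.994654501915612
tab L/R top [13.3  3.1] [25.6  3.2] slot ends [-33.   -0.8] [28.  -0.8]
rim [-35.9  54. ] [35.  54.1] front edge [-42.9  53.2] [39.5 53.2]
```

The view shows the control parallel and practically flush, with the tab's centre 22 mm from the control's centre line (full heat). The control sits about 2 mm to the left in the socket, so one more push, slightly re-centred, should make sure it is home.

drive_tool([
  [-0.7, 0.06, 0, 0, 0, 0, 0.06],
  [-0.7, 0.06, 0, 0, 0, 0, 0.06],
  [0, 0, 0.9, 0, 0, 0, 0.06],
  [0, 0, 0.9, 0, 0, 0, 0.06],
  [0, 0, 0.9, 0, 0, 0, 0.06],
  [0, 0, 0.9, 0, 0, 0, 0.06],
  [0, 0, 0.36, 0, 0, 0, 0.06],
  [0, 0, 0, 0, 0, 0, 0.06],
  [0.16, 0, 0, 0, 0, 0, 0.06],
  [0.16, 0, 0, 0, 0, 0, 0.06],
])

```text
time: 35.55
tcp_pos: [0.5044, 0.033, 0.038]
tcp_rot: [[0.097, 0.995, 0.001], [0.995, -0.097, 0.0], [0.0, 0.001, -1.0]]
contact_force: [-0.1, -0.4, 0.4]
gripper_width: 0.0404
finger_force: 0.0
```

drive_tool([
  [0.12, 0, 0, 0, 0, 0, 0.06],
  [0.1, 0, 0, 0, 0, 0, 0.06],
  [0.1, 0.02, 0, 0, 0, 0, 0.06],
  [0.08, 0.02, 0, 0, 0, 0, 0.06],
  [0.06, 0.02, 0, 0, 0, 0, 0.06],
  [0.06, 0, 0, 0, 0, 0, 0.06],
  [0, 0, 0, 0, 0, 0, 0.06],
  [0, 0, 0, 0, 0, 0, 0.06],
  [0, 0, 0, 0, 0, 0, 0.06],
  [0, 0, 0, 0, 0, 0, 0.06],
])

```text
time: 36.8
tcp_pos: [0.5055, 0.0389, 0.0376]
tcp_rot: [[0.101, 0.995, -0.002], [0.995, -0.101, -0.015], [-0.015, -0.0, -1.0]]
contact_force: [-4.3, -40.3, 11.4]
gripper_width: 0.0403
finger_force: 20.2
```

drive_tool([
  [-0.5, 0, 0, 0, 0, 0, 0.06],
  [-0.5, 0, 0, 0, 0, 0, 0.06],
  [-0.2, 0, -1, 0, 0, 0, 0.06],
  [0, 0, -1, 0, 0, 0, 0.06],
  [0, 0, -1, 0, 0, 0, 0.06],
  [0, 0, -1, 0, 0, 0, 0.06],
  [0.8, 0, 0, 0, 0, 0, 0.06],
  [0.8, 0, 0, 0, 0, 0, 0.06],
  [0, 0, 0, 0, 0, 0, 0.06],
  [0, 0, 0, 0, 0, 0, 0.06],
])

```text
time: 38.05
tcp_pos: [0.5074, 0.0552, 0.1371]
tcp_rot: [[0.097, 0.995, -0.001], [0.995, -0.097, -0.0], [-0.0, -0.0, -1.0]]
contact_force: [-0.1, -1.1, 0.2]
gripper_width: 0.04
finger_force: 0.0
```

```bash
python3 ticks.py w9; python3 - <<'E'
from h import *
import cv2
im=cv2.imread("pics/w9.png").astype(int);g=im.sum(2)
c=calibration("wrist");o=np.array([.5086,.1053]);u=np.array([.097,.9953]);v=np.array([.9953,-.097])
# rim/front step: dark guard -> grey control along columns
for k in (-.025,-.012,0,.012,.025):
    p0=o+k*v+.053*u; x,y=pix(c,np.array([*p0,.047])); x=int(round(x)); y=int(round(y)); print(k,x,y,g[y-8:y+8,x].tolist())
p=o+.0195*v; x,y=pix(c,np.array([*p,.066])); y=int(y);x=int(x); print("tab row",x,y,g[y,x-16:x+16].tolist())
E
```

```text
blob [347.  111.1] [ 5 20 66] own mm [19.7 20.3]
blob [313.5 111.5] [ 4 12 48] own mm [-2.5 19.9]
blob [280.8 112.2] [ 4  5 14] own mm [-24.3  19.8]
blob [267.1 117.7] [ 4  5 10] own mm [-33.6  16.3]
blob [267. 137.] [ 1 11 11] own mm [-34.    3.2]
blob [312.9 155.2] [ 67  14 272] own mm [-3.  -9.6]
blob [379.  168.5] [23 19 91] own mm [ 42.5 -18.5]
blob [259.9 209.2] [ 3  7 11] own mm [-41.4 -48.3]
[0.50741853 0.0550585  0.13713122]
-0.025 279 63 [97, 104, 98, 95, 95, 92, 85, 148, 239, 237, 236, 235, 236, 236, 234, 236]
-0.012 299 62 [101, 99, 102, 101, 101, 97, 74, 133, 228, 242, 237, 237, 238, 238, 238, 211]
0 317 62 [104, 101, 104, 101, 102, 104, 69, 154, 244, 236, 237, 236, 239, 237, 238, 243]
0.012 335 62 [104, 101, 104, 104, 104, 101, 63, 147, 247, 240, 235, 235, 237, 238, 239, 203]
0.025 355 63 [97, 101, 101, 101, 97, 72, 124, 216, 247, 238, 239, 238, 235, 236, 246, 255]
tab row 348 144 [119, 121, 116, 117, 117, 113, 105, 85, 98, 109, 119, 124, 124, 123, 117, 116, 114, 105, 107, 109, 107, 108, 106, 103, 105, 93, 85, 106, 215, 361, 353, 332]
```

```bash
python3 -c "
from plant import r
print(r.sign_off())"
```

```text
the job is handed in; nothing more can be done
None
```

I've handed the job in: by my last measurements the control is home and flush against the receptacle's rim, with its lever at full heat and the tea things untouched. Sliding the lever had turned the control slightly, so I squared it and pushed it home again afterwards; it sits about 2 mm off-centre in the socket.

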